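Press the neck plug of a lacquer bottle home in the lever press and hold it

TASK

The small lacquer bottle in the lever press wears a loose cap, and under it the plug still stands proud of the neck. Lift the cap straight off and stand it, closed end up as it came off, right down in an empty socket of the wooden cap block; then swing the press lever down by its grip until its foot has pushed the plug fully home, and finish while still holding the lever down, because the plug springs back as soon as the lever is let go. The bottle stays upright in its nest, and the cap already parked in the block and the three finished bottles are left where they stand.

Things in the scene. Friction and masses are not known exactly. Their poses are not given: they have to be found in the camera images.
- press: Grey hand lever press, fixed. Origin under the bottle's axis at table height (z = 0); x points along the base to the lever hinge, y along the hinge axis, z up. Base 215 x 84 mm (x -75 to +140 mm), top at z 16 mm; round nest round the bottle (42 mm outside, 31 mm bore, top at z 26 mm); hinge bracket at x 71 to 129 mm, 60 mm wide at its foot, 32 mm above, 129 mm tall.
- press_hinge (a point): On the lever's hinge axis, midway between the cheeks: 100 mm along the press's x from its origin, 100 mm up. The axis runs along the press's y. The lever is a bar 14 mm wide, 18 mm deep; its foot, a 17 mm rubber pad, sits 100 mm from the hinge on the lever's under side, its face 29 mm from the lever's middle line.
- press_lever (a joint): Lever angle, rad: 0 = open, leaning back 16 degrees past upright, away from the bottle (a spring keeps it there); grows as it swings over and down onto the bottle; 1.85 = level, pointing along the press's -x, plug fully home; 1.92 = end of range. The spring always pushes it open: about 2 N at the grip when open, 6 N when level, plus 7 N more from the plug when home.
- lever_grip (a point): Middle of the D-handle's black grip sleeve, 20 mm in diameter, 80 mm long along the press's y, turning freely on its pin, 200 mm from the hinge axis: 292 mm up when open, 100 mm when level. At lever angle q it lies in the press's frame at x = 100 - 200 cos(1.85 - q), y = 0, z = 100 + 200 sin(1.85 - q) mm. Side bars 44 mm to each side; the D's cross piece runs 44 mm nearer the hinge.
- bottle_mouth (a point): Centre of the bottle's open neck rim, 69 mm above the table. The bottle is loose: amber glass, 27 mm in diameter, 41 mm to the shoulder, neck 11 mm in diameter and 12 mm long above the shoulder; it stands in the press's nest, its foot 16 mm and its shoulder 57 mm above the table.
- neck_plug (a joint): How far the white plug has been pressed into the bottle neck, in m: 0 = proud, its flange 6 mm above the neck rim; 0.006 = fully home, flange on the rim. It is springy: 2 N at the start of its travel, 14 N when home, and it comes back up when it is not held.
- cap_center (a point): Centre of the loose cap on the bottle (half-way up): black hollow cap, 18 mm in diameter, 34 mm tall, open end down, closed end up; z up. On the bottle its foot rests on the shoulder 57 mm above the table, so its centre is 74 mm up and its top 91 mm up; it is not threaded and has to rise 20 mm to clear the neck and plug.
- cap_block: Wooden cap block, fixed on the table, 50 x 150 x 24 mm (x, y, z), origin under its centre at table height, with three round sockets, 25 mm in diameter with a 2 mm chamfer, 14 mm deep, in a row along its y, 48 mm apart.
- cap_block_hole0 (a point): Mouth centre of the first socket, at y = -48 mm in the block's frame, on the block's top (24 mm up): empty. A cap standing right down in it has its centre 3 mm above this point and stands 20 mm out of the block.
- cap_block_hole1 (a point): Mouth centre of the middle socket (y = 0 in the block's frame), 24 mm up: empty.
- parked_cap_center (a point): Centre of another cap of the same kind, loose, already parked in the third socket (y = +48 mm in the block's frame), 27 mm up.
- finished_a: Finished lacquer bottle with its cap on, loose, 27 mm in diameter and 74 mm tall, standing behind the press; origin at its foot. To be left alone.
- finished_b: Second finished bottle, the same, standing next to the first.
- finished_c: Third finished bottle, the same, standing next to the second.

How it is judged:
On the way:
1. the bottle's cap stands right down in an empty socket of the block, let go (((horizontal distance between cap_center and cap_block_hole0 below 0.006 m and z of cap_center in the frame of cap_block_hole0 below 0.007 m and angle between cap_center's own z axis and vertical below 0.15 rad) or (horizontal distance between cap_center and cap_block_hole1 below 0.006 m and z of cap_center in the frame of cap_block_hole1 below 0.007 m and angle between cap_center's own z axis and vertical below 0.15 rad)) and contact force between the fingers and cap below 0.1 N), for 0.3 s.
At the end, for the whole second after the job is handed in: The cap stands upright, untouched, in a socket that was empty, within 6 mm of its centre and 4 mm of its floor; the fingers press the lever (over 3 N), whose foot (over 5 N) keeps the plug within 1.5 mm of fully home; the bottle stands upright in the nest (all of step 1 and value of joint neck_plug above 0.0045 m and value of joint press_lever above 1.8 rad and contact force between press_lever and neck_plug above 5 N and contact force between the fingers and press_lever above 3 N and z of bottle_mouth in the frame of press below 0.073 m and horizontal distance between bottle_mouth and press below 0.006 m and angle between bottle_mouth's own z axis and vertical below 0.1 rad); the arm keeps its last pose, push and grip.
It fails at once if the cap already parked in the block was disturbed (distance of parked_cap_center from where it was at the start of the episode above 0.012 m).
It fails at once if a finished bottle was pushed away or knocked over (distance of any of finished_a, finished_b, finished_c from where it was at the start of the episode above 0.02 m or angle between any of finished_a, finished_b, finished_c's own z axis and vertical above 0.5 rad).
It fails at once if the bottle was pulled out of its nest (z of bottle_mouth in the frame of press above 0.085 m).
It also fails if it takes over 59 s, if anything falls off the work surface, if the arm or the gripper's body presses on something with over 40 N, if the wrist force passes 120 N, or if a joint passes its speed limit or range.

ROBOT

A 6-joint arm with a two-finger parallel gripper is mounted at the origin on a cart in front of the work surface, level with it; the furniture and walls round the work are solid. World frame = base frame: x ahead of the robot, y to its left, z up, the work surface at z = 0. Lengths are in m, angles in rad, forces in N, time in s.
With the tool pointing down it reaches from about 0.35 to 0.975 m from the base axis. Payload 4.9 kg.
Tool frame: the origin (TCP) lies at the very end of the fingers, on their centre line; the grasp point (between the pads) lies 19 mm behind it (ctrl.pinch_z is the distance from the TCP to the grasp point, in m); z points along the fingers, y is the line along which they close (so a half turn about z gives the same grasp; the last joint's range is limited). The gripper opens to 85 mm and grips with 20 to 120 N. Pads are 22 mm wide; open, the fingers measure 114 mm over their backs; the gripper's body (76 mm by 85 mm) begins 54 mm behind the grasp point. The pads swing forward as they close: fully open they stand 13 mm farther back than shut.
Start: joints at [-1.362, 0.053, 1.613, -0, 1.476, -0.119], TCP at [0.201, -0.592, 0.231] pointing down, gripper open.
Joint ranges: [-3.01, 3.01], [-1.01, 2.22], [0.06, 2.58], [-1.02, 4.17], [0.09, 2.62], [-3.14, 3.14]. Speed limits (rad/s): [2.57, 2.57, 3.14, 3.14, 3.14, 3.14].

INTERFACE

Orientations are given as a rotation vector (axis times angle).
In Python, from station import ctrl, optics gives the robot as it stands. The module is installed in compiled form; this text tells all that it offers.
- The arm moves only by the shell command python3 -m handwheel 'ROWS' [OPENING] [FORCE]. ROWS is JSON, one flat list of numbers, 6 for each row, row after row: the shift along the tool's x, y, z in m, then the turn, a rotation vector about the tool's x, y, z in degrees. A call has 1 to 20 rows; each row shifts and turns the commanded pose from where the row before left it, along the tool's axes as they then stand; what a row does not reach is not made up. A row lasts 1/10 s, in which the tool goes at most 50 mm and 8.59 degrees, less where a joint would pass 70% of its speed; a pose out of reach is approached as far as the arm can. A call is refused whole if a number of a shift passes 0.05 or a number of a turn 8.59, either way. A call with a gripper value outside its range is refused whole. OPENING is the closure, from 0 (fully open) to 1 (shut), set as the call begins (- or left out, the last holds). The fingers move at their own pace and stop on an object; FORCE is the grip in N (left out, the last holds). Time passes only in rows, so rows that do not move let the fingers close. It gives the time, the measured TCP pose, the force and the opening at its end, in the units of the state.
- ctrl.get_obs(): the state, without advancing time (a new reading comes with each control period).
- optics.get_image(name): name is "scene" or "top" or "wrist"; returns (picture, depth): 420x560x3 uint8, red, green, blue; 420x560 float32, m along the optical axis (not along the pixel's ray), 0 where there is no reading.
- optics.get_calibration(name): a dict with "fovy" (degrees; the focal length in pixels is half the picture's height over the tangent of half this angle, whatever the lens; pixels are square), "cx", "cy" (the principal point, pixels), "rvec" (rotation vector, rad) and "tvec" (3), from world to camera coordinates, as OpenCV has them; the wrist camera has in their place "mount" (4x4, takes a point from camera to tool coordinates, whose origin is the TCP and whose axes are the flange's). Camera axes: x right, y down, z forward; pixel columns grow to the right and rows downward; lengths in m; the calibration is good to about 2 mm. The wrist camera is an equidistant fisheye: a pixel r from the principal point sees the ray r / f radians off the axis. A picture is of the moment at which its call begins: read the wrist's pose just before it. get_calibration takes no time and is no camera call.
- ctrl.finish_job(): hands the job in, once; it reports no verdict.
The state is a dict: "t": time; "q": joint angles; "dq": joint speeds; "effort": joint torques, N m; "tool_pos": TCP position; "tool_rot": TCP orientation; "contact_force": force on the tool from outside, world axes, zero at the start; "wrist_torque": the same for the moment, N m; "opening": finger opening in m.
Only numpy, scipy, OpenCV 4.12 (cv2) and the standard library are available. Lean on these libraries where they do the work, as an engineer would, in place of code of your own. Each camera call takes 0.05 s, during which the arm holds its last target. There are 200 camera calls.

## Working session

There is one attempt and no reset: what is moved stays moved. The work goes in short steps, Python scripts to look and compute and a shell command to move; the robot and the scene stay as the last step left them, time stands still between calls to the robot, and variables do not carry over. Pictures are saved under pics/ and viewed, on a budget of 10 in all, crops included, one or two more only if the job needs it, and the job is handed in when it is done.

```bash
mkdir -p pics
cat > h.py <<'E'
import numpy as np, cv2
from station import ctrl, optics
from scipy.spatial.transform import Rotation as R
def grab(n,f):
    im,d=optics.get_image(n); cv2.imwrite(f'pics/{f}.png',im[:,:,::-1]); np.save(f'pics/{f}.npy',d); return im,d
def ray(n,u,v):
    c=optics.get_calibration(n); f=210/np.tan(np.radians(c['fovy'])/2)
    Rm=R.from_rotvec(np.ravel(c['rvec'])).as_matrix(); t=np.ravel(c['tvec'])
    return -Rm.T@t, Rm.T@np.array([(u-c['cx'])/f,(v-c['cy'])/f,1.])
def atz(n,u,v,z):
    o,r=ray(n,u,v); return o+r*(z-o[2])/r[2]
def proj(n,P):
    c=optics.get_calibration(n); f=210/np.tan(np.radians(c['fovy'])/2)
    p=R.from_rotvec(np.ravel(c['rvec'])).as_matrix()@np.array(P)+np.ravel(c['tvec']); return f*p[:2]/p[2]+[c['cx'],c['cy']]
E
python3 - <<'E'
from h import *
a,_=grab('top','top0'); b,_=grab('scene','sc0')
for n in('top','scene'): print(n,optics.get_calibration(n), ray(n,280,210))
print(optics.get_calibration('wrist'))
print(ctrl.get_obs(),ctrl.pinch_z)
E
```

```text
top {'fovy': 53.42889185090676, 'cx': 280.5884456718774, 'cy': 208.2763118930397, 'rvec': array([ 2.14079557, -2.06168852,  0.23815889]), 'tvec': array([-0.01632308,  0.60726806,  1.20018687])} (array([3.23059394e-01, 7.20732630e-04, 1.30580304e+00]), array([ 0.22000797,  0.00584322, -0.97549034]))
scene {'fovy': 46.99298908248638, 'cx': 285.32568161630473, 'cy': 208.7689266103289, 'rvec': array([ 1.09521456, -2.13323729,  1.20370328]), 'tvec': array([0.33557555, 0.37098442, 1.02036623])} (array([-0.3638859 ,  0.66703816,  0.84500577]), array([ 0.70455368, -0.4861235 , -0.51712291]))
{'fovy': 65.70646984690485, 'cx': 282.80327629777713, 'cy': 204.82090319964973, 'mount': array([[ 9.53337394e-04, -9.49424955e-01, -3.13992588e-01,
         8.03438145e-02],
       [ 9.99999539e-01,  8.68826488e-04,  4.09090563e-04,
         1.96708280e-04],
       [-1.15595712e-04, -3.13992833e-01,  9.49425346e-01,
        -1.42404768e-01],
       [ 0.00000000e+00,  0.00000000e+00,  0.00000000e+00,
         1.00000000e+00]])}
{'t': 0.1, 'q': array([-1.36202359e+00,  5.33182900e-02,  1.61414759e+00,  2.81799784e-06,
        1.47600530e+00, -1.18996616e-01]), 'dq': array([ 0.00056578, -0.00178007, -0.00339708, -0.0028016 , -0.00241719,
        0.00157959]), 'effort': array([ 1.71995166e-04, -3.94905710e+01, -3.71361351e+01, -1.52842981e-04,
        3.95689261e-03, -1.48895552e-06]), 'tool_pos': array([ 0.20109349, -0.59117288,  0.23017438]), 'tool_rot': array([-3.09764670e+00, -5.12250677e-01,  1.27932531e-04]), 'contact_force': array([ 0.83621064, -0.21644459, -0.07046582]), 'wrist_torque': array([-0.0210288 , -0.02731359, -0.04202811]), 'opening': 0.08538758310370366} 0.0187
```

View pics/top0.png

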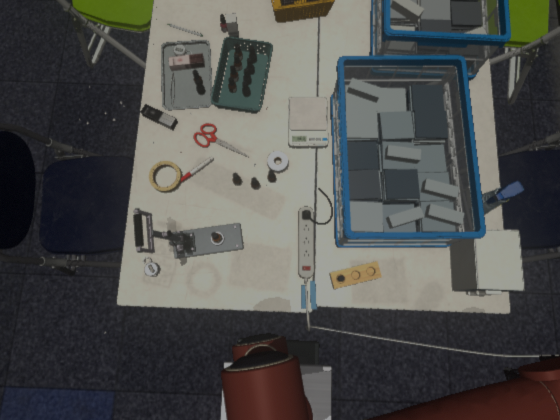

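View pics/sc0.png

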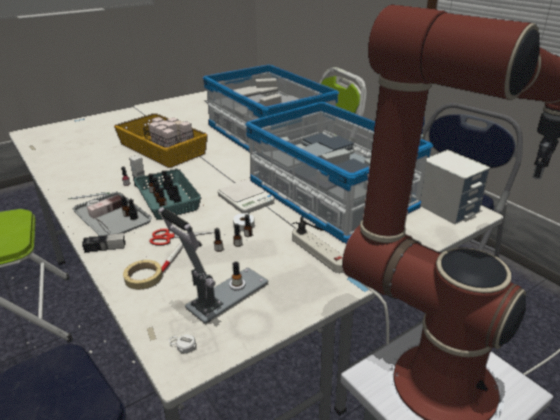

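Top view: press at about (208,240) with cap at about (217,238) and lever to the left (+y). Block at about (356,274), with the dark parked cap at its left end (341,278). Finished bottles at about (237,180), (255,183), (271,177). Enlarging next.

Run:
```python
import cv2,numpy as np
a=cv2.imread('pics/top0.png')
x=cv2.resize(a[200:290,125:255],None,fx=6,fy=6,interpolation=cv2.INTER_CUBIC)[:,:780]
y=cv2.resize(a[255:297,320:390],None,fx=6,fy=6,interpolation=cv2.INTER_CUBIC)
cv2.imwrite('pics/c1.png',np.vstack([x[:324+12], np.pad(y,((0,0),(0,780-420),(0,0)))]))
```

```text
(no output)
```

View pics/c1.png

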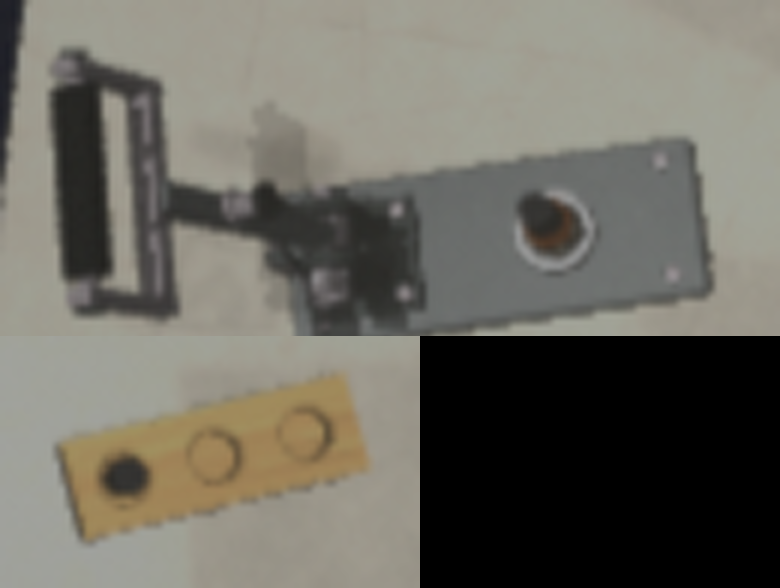

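Run:
```python
from h import *
for n,u,v,z in [('cap',215,235.5,.091),('nest',217.5,238.2,.026),('cornA',240.3,223.3,.016),('cornB',243.3,248.7,.016),('grip',138.8,230,.292),('gA',137,210,.292),('gB',139.5,249,.292),('h0',370.8,271.2,.024),('h1',355.7,275.2,.024),('pk',340.8,278.2,.044)]:
    print(n,atz('top',u-.4,v-.4,z).round(4))
o=ctrl.get_obs(); print(R.from_rotvec(o['tool_rot']).as_matrix().round(3))
```

```text
cap [0.5141 0.1974 0.091 ]
nest [0.5162 0.1996 0.026 ]
cornA [0.5676 0.1329 0.016 ]
cornB [0.4879 0.1189 0.016 ]
grip [0.489  0.3531 0.292 ]
gA [0.5391 0.3633 0.292 ]
gB [0.4423 0.3461 0.292 ]
h0 [ 0.4327 -0.2742  0.024 ]
h1 [ 0.4189 -0.2281  0.024 ]
pk [ 0.4068 -0.18    0.044 ]
[[ 0.947  0.322 -0.   ]
 [ 0.322 -0.947  0.002]
 [ 0.    -0.002 -1.   ]]
```

```bash
python3 -m handwheel '[0.0276,-0.0323,-0.002,0,0,0,0.0276,-0.0323,-0.002,0,0,0,0.0276,-0.0323,-0.002,0,0,0,0.0276,-0.0323,-0.002,0,0,0,0.0276,-0.0323,-0.002,0,0,0,0.0276,-0.0323,-0.002,0,0,0,0.0276,-0.0323,-0.002,0,0,0,0.0276,-0.0323,-0.002,0,0,0,0.0276,-0.0323,0,0,0,0,0.0276,-0.0323,0,0,0,0,0.0276,-0.0323,0,0,0,0,0.0276,-0.0323,0,0,0,0,0.0276,-0.0323,0,0,0,0,0.0276,-0.0323,0,0,0,0,0.0276,-0.0323,0,0,0,0,0.0276,-0.0323,0,0,0,0,0.0276,-0.0323,0,0,0,0,0.0276,-0.0323,0,0,0,0,0.0276,-0.0323,0,0,0,0,0.0276,-0.0323,0,0,0,0]' 0.5 30
python3 -m handwheel '[0,0,0.008,0,0,4.5,0,0,0.008,0,0,4.5,0,0,0,0,0,0,0,0,0,0,0,0]'
cat >> h.py <<'E'
def wgrab(f):
    o=ctrl.get_obs(); im,d=grab('wrist',f); return o,im,d
def wray(o,u,v):
    c=optics.get_calibration('wrist'); f=210/np.tan(np.radians(c['fovy'])/2)
    p=np.array([u-c['cx'],v-c['cy']]); r=np.linalg.norm(p)+1e-9; th=r/f
    d=np.r_[np.sin(th)*p/r,np.cos(th)]; M=np.array(c['mount']); T=R.from_rotvec(o['tool_rot']).as_matrix()
    return T@M[:3,3]+o['tool_pos'], T@M[:3,:3]@d
def watz(o,u,v,z):
    a,r=wray(o,u,v); return a+r*(z-a[2])/r[2]
def steps(o,P):
    "tool-axis shift from the TCP to world point P"
    return (R.from_rotvec(o['tool_rot']).as_matrix().T@(np.array(P)-o['tool_pos'])).round(4)
E
python3 - <<'E'
from h import *
o,im,d=wgrab('w1'); print(o['tool_pos'],o['tool_rot'],o['opening'],o['q'])
cv2.imwrite('pics/w1b.png',cv2.resize(im[:,:,::-1],(800,600),interpolation=cv2.INTER_CUBIC))
E
```

```text
t: 2.1
tool_pos: [0.5159, 0.1995, 0.2467]
tool_rot: [3.099, 0.513, -0.001]
contact_force: [0.6, -0.8, -0.6]
opening: 0.0427
t: 2.5
tool_pos: [0.5155, 0.1975, 0.2309]
tool_rot: [3.13, 0.27, -0.002]
contact_force: [0.4, -0.6, 0.2]
opening: 0.0426
[0.51553627 0.19749658 0.23087497] [ 3.12982968e+00  2.70217503e-01 -1.57074967e-03] 0.04258588090891008 [ 2.31019677e-01 -1.20570033e-01  1.78270253e+00  2.62885487e-05
  1.48046694e+00  1.62956840e+00]
```

View pics/w1b.png

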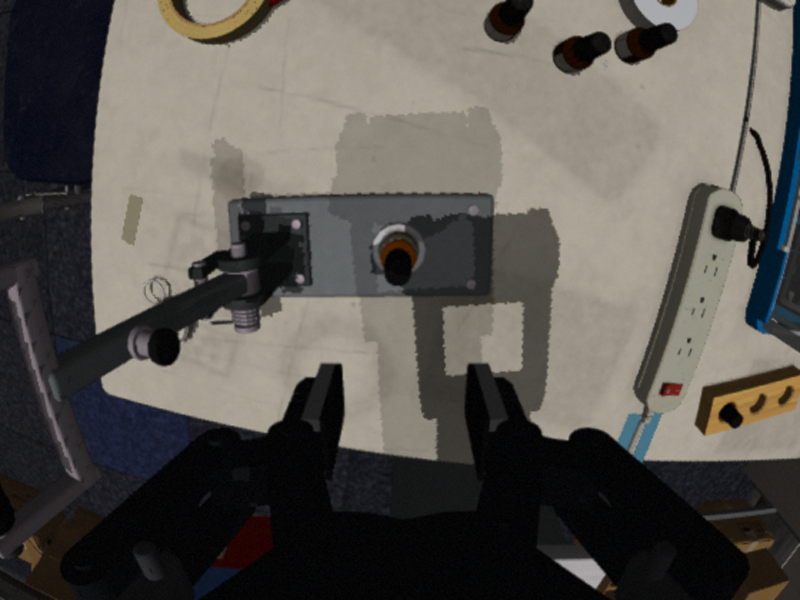

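Run:
```python
from h import *
a=cv2.imread('pics/w1.png'); cv2.imwrite('pics/w1c.png',cv2.resize(a[140:220,235:335],None,fx=7,fy=7,interpolation=cv2.INTER_CUBIC))
```

```text
(no output)
```

View pics/w1c.png

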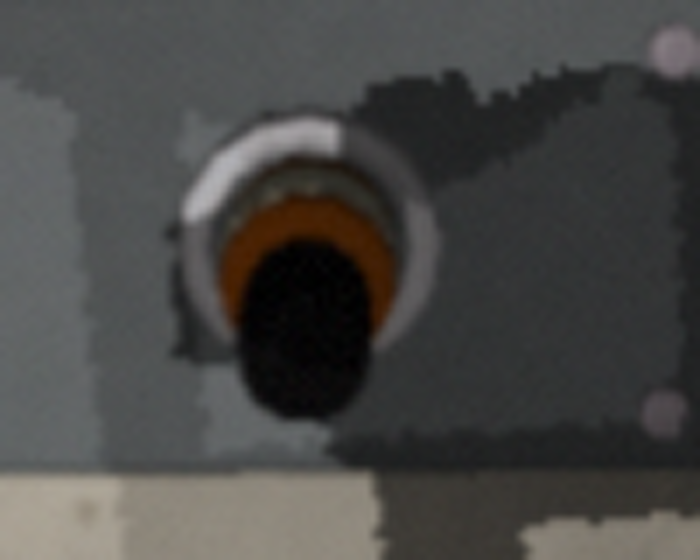

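Run:
```python
from h import *
o=ctrl.get_obs()
c=watz(o,278.1,190.2,.091); n=watz(o,278.9,174.1,.026); print(c,n)
P=(c+n)/2; print(steps(o,[P[0],P[1],.073]))
```

```text
[0.51585361 0.20141161 0.091     ] [0.51588958 0.20144933 0.026     ]
[ 0.0008 -0.0039  0.1584]
```

```bash
python3 -m handwheel '[0.0005,-0.003,0.025,0,0,0,0,0,0.025,0,0,0,0,0,0.025,0,0,0,0,0,0.025,0,0,0,0,0,0.02,0,0,0,0,0,0.02,0,0,0,0,0,0.018,0,0,0,0,0,0,0,0,0,0,0,0,0,0,0]'
python3 - <<'E'
from h import *
o,im,d=wgrab('w2'); print(o['tool_pos'],o['contact_force'])
cv2.imwrite('pics/w2b.png',cv2.resize(im[130:420,180:380,::-1],None,fx=2,fy=2,interpolation=cv2.INTER_CUBIC))
E
```

```text
t: 3.45
tool_pos: [0.5161, 0.2005, 0.0739]
tool_rot: [-3.13, -0.268, -0.001]
contact_force: [0.5, 0.1, 1.1]
opening: 0.0429
[0.51613704 0.20048103 0.07394544] [0.5194429  0.14837293 1.07892532]
```

View pics/w2b.png

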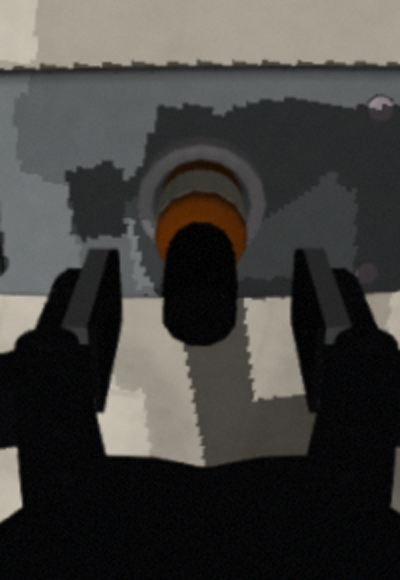

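The cap (col 200) sits between the pads (120 and 293), about 1.5 mm left of their middle; nudging and closing.

```bash
python3 -m handwheel '[0,-0.0015,0.0005,0,0,0,0,0,0,0,0,0]'
python3 -m handwheel '[0,0,0,0,0,0,0,0,0,0,0,0,0,0,0,0,0,0,0,0,0,0,0,0,0,0,0,0,0,0,0,0,0,0,0,0,0,0,0,0,0,0]' 1 25
python3 -m handwheel '[0,0,-0.006,0,0,0,0,0,-0.006,0,0,0,0,0,-0.006,0,0,0,0,0,-0.006,0,0,0,0,0,-0.006,0,0,0,0,0,-0.02,0,0,0,0,0,-0.03,0,0,0,0,0,0,0,0,0]'
python3 - <<'E'
from h import *
o,im,d=wgrab('w3'); print(o['tool_pos'],o['tool_rot'],o['opening'])
cv2.imwrite('pics/w3b.png',cv2.resize(im[:,:,::-1],(800,600),interpolation=cv2.INTER_CUBIC))
E
```

```text
t: 3.7
tool_pos: [0.5164, 0.2025, 0.0742]
tool_rot: [-3.13, -0.268, -0.003]
contact_force: [-0.1, -0.6, 0.3]
opening: 0.0428
t: 4.4
tool_pos: [0.5159, 0.2022, 0.0732]
tool_rot: [-3.13, -0.268, -0.001]
contact_force: [-0.4, -0.3, 3.4]
opening: 0.0161
t: 5.2
tool_pos: [0.5185, 0.2029, 0.1582]
tool_rot: [-3.129, -0.268, -0.014]
contact_force: [1.2, 0.2, 0.2]
opening: 0.0161
[0.51849354 0.20290333 0.15819245] [-3.12871387 -0.26783278 -0.01393103] 0.01608846671712054
```

View pics/w3b.png

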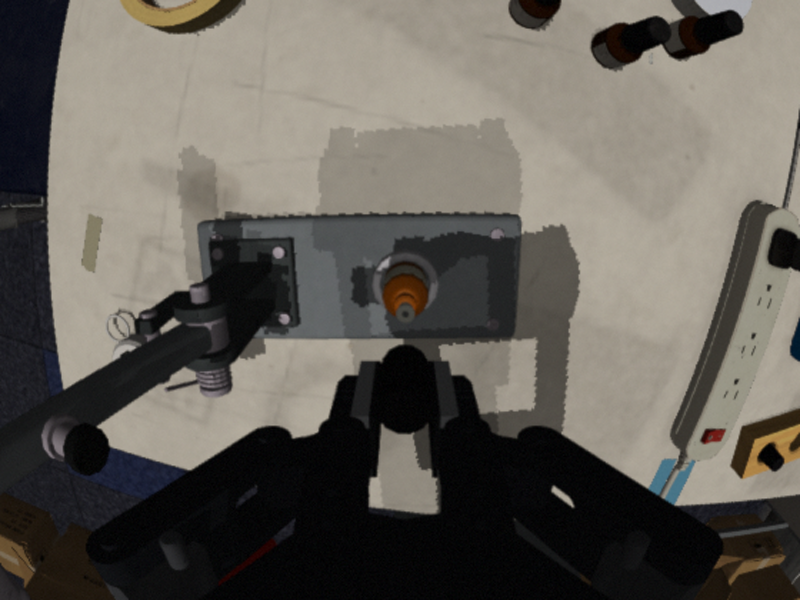

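Picture: the cap hangs upright between the pads, about (405,380). The bottle stays in its nest with the plug proud at (405,312).

Run:
```python
from h import *
d=np.load('pics/top0.npy')
def pt(u,v):
    o,r=ray('top',u,v); return (o+r*d[v,u]).round(3)
for u in (342,370,400,430):
  print(u,[tuple(pt(u,v)) for v in range(228,250,3)])
o=ctrl.get_obs()
print(steps(o,[.4327,-.2742,.16]))
```

```text
342 [(np.float64(0.543), np.float64(-0.172), np.float64(0.124)), (np.float64(0.535), np.float64(-0.172), np.float64(0.124)), (np.float64(0.323), np.float64(0.001), np.float64(1.306)), (np.float64(0.519), np.float64(-0.174), np.float64(0.114)), (np.float64(0.51), np.float64(-0.174), np.float64(0.116)), (np.float64(0.508), np.float64(-0.18), np.float64(0.072)), (np.float64(0.505), np.float64(-0.187), np.float64(0.025)), (np.float64(0.499), np.float64(-0.191), np.float64(-0.0))]
370 [(np.float64(0.545), np.float64(-0.251), np.float64(0.132)), (np.float64(0.536), np.float64(-0.251), np.float64(0.131)), (np.float64(0.51), np.float64(-0.229), np.float64(0.235)), (np.float64(0.502), np.float64(-0.229), np.float64(0.234)), (np.float64(0.512), np.float64(-0.253), np.float64(0.12)), (np.float64(0.512), np.float64(-0.266), np.float64(0.063)), (np.float64(0.509), np.float64(-0.274), np.float64(0.023)), (np.float64(0.503), np.float64(-0.279), np.float64(0.001))]
400 [(np.float64(0.553), np.float64(-0.345), np.float64(0.105)), (np.float64(0.543), np.float64(-0.343), np.float64(0.11)), (np.float64(
[... 154 characters left out ...]
t64(0.117)), (np.float64(0.52), np.float64(-0.363), np.float64(0.037)), (np.float64(0.513), np.float64(-0.367), np.float64(0.022)), (np.float64(0.506), np.float64(-0.372), np.float64(0.005))]
430 [(np.float64(0.553), np.float64(-0.427), np.float64(0.121)), (np.float64(0.544), np.float64(-0.425), np.float64(0.126)), (np.float64(0.515), np.float64(-0.384), np.float64(0.237)), (np.float64(0.508), np.float64(-0.387), np.float64(0.23)), (np.float64(0.518), np.float64(-0.425), np.float64(0.122)), (np.float64(0.524), np.float64(-0.457), np.float64(0.032)), (np.float64(0.515), np.float64(-0.458), np.float64(0.029)), (np.float64(0.51), np.float64(-0.467), np.float64(0.003))]
[-0.1644  0.4555 -0.0052]
```

The box rim stands 235 mm up at x ≈ 0.505, so the wrist camera must not face +x at the block. I back off from the press first, then turn the tool so it faces along the block (+y).

```bash
python3 -m handwheel '[-0.02,0.03,-0.015,0,0,0,-0.02,0.03,-0.015,0,0,0,-0.02,0.03,-0.015,0,0,0,-0.02,0.03,-0.015,0,0,0,0,0,0,0,0,-8,0,0,0,0,0,-8,0,0,0,0,0,-8,0,0,0,0,0,-8,0,0,0,0,0,-8,0,0,0,0,0,-8,0,0,0,0,0,-8,0,0,0,0,0,-8,0,0,0,0,0,-8,0,0,0,0,0,-8,0,0,0,0,0,-8,0,0,0,0,0,-8,0,0,0,0,0,0,0,0,0,0,0,0]'
python3 - <<'E'
from h import *
o=ctrl.get_obs(); print(o['tool_pos'],o['opening'],o['q'],R.from_rotvec(o['tool_rot']).as_matrix().round(3))
print(steps(o,[.4189,-.2281,.16]))
E
```

```text
t: 7.05
tool_pos: [0.4567, 0.0703, 0.212]
tool_rot: [-1.898, -2.502, 0.001]
contact_force: [0.1, -0.0, -0.1]
opening: 0.0158
[0.45670675 0.07029202 0.21197049] 0.01576164537240057 [-8.56962814e-03 -3.41515502e-01  1.99926505e+00  1.14750587e-05
  1.48523584e+00 -2.81080864e-01] [[-0.269  0.963 -0.001]
 [ 0.963  0.269  0.   ]
 [ 0.    -0.001 -1.   ]]
[-0.2772 -0.1167  0.052 ]
```

```bash
python3 -m handwheel '[-0.0347,-0.0146,0,0,0,0,-0.0347,-0.0146,0,0,0,0,-0.0347,-0.0146,0,0,0,0,-0.0347,-0.0146,0,0,0,0,-0.0347,-0.0146,0,0,0,0,-0.0347,-0.0146,0,0,0,0,-0.0347,-0.0146,0,0,0,0,-0.0347,-0.0146,0,0,0,0,0,0,0.03,0,0,0,0,0,0.03,0,0,0,0,0,0.03,0,0,0,0,0,0.015,0,0,0,0,0,0,0,0,0,0,0,0,0,0,0]'
python3 - <<'E'
from h import *
o,im,d=wgrab('w4'); print(o['tool_pos'],o['tool_rot'],o['opening'])
cv2.imwrite('pics/w4b.png',cv2.resize(im[60:360,130:430,::-1],None,fx=2,fy=2,interpolation=cv2.INTER_CUBIC))
E
```

```text
t: 8.45
tool_pos: [0.4207, -0.2289, 0.1086]
tool_rot: [1.896, 2.504, 0.0]
contact_force: [-0.4, 0.3, -0.3]
opening: 0.016
[ 0.4207024  -0.22886429  0.10863471] [1.89558664e+00 2.50408043e+00 4.03038841e-07] 0.015987540981412533
```

View pics/w4b.png

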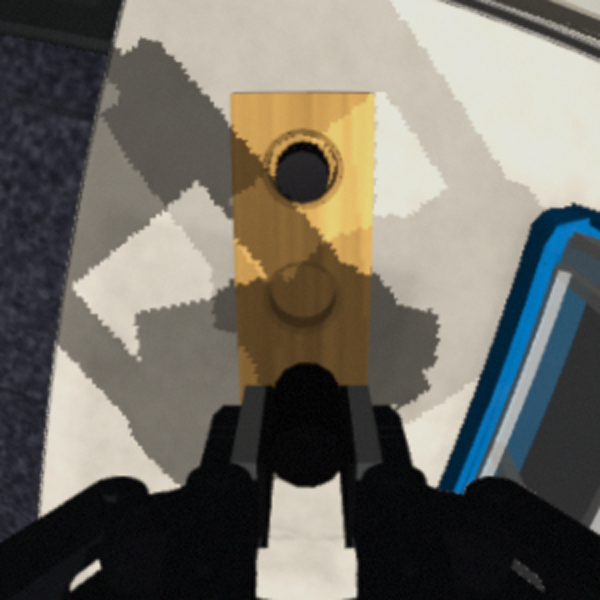

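Run:
```python
from h import *
o=ctrl.get_obs()
for n,u,v,z in [('h1',281.2,206.7,.024),('hp',281.2,143.7,.024),('foot',282.7,257,.092)]:
    p=watz(o,u,v,z); print(n,p.round(4),steps(o,[p[0],p[1],.028]))
```

```text
h1 [ 0.419  -0.2263  0.024 ] [ 0.0036 -0.0014  0.0815]
hp [ 0.4063 -0.1813  0.024 ] [ 0.0503 -0.0014  0.0814]
foot [ 0.4216 -0.232   0.092 ] [-0.0026 -0.0005  0.0815]
```

```bash
python3 -m handwheel '[0.002,-0.0005,0.015,0,0,0,0.002,-0.0005,0.015,0,0,0,0,0,0.015,0,0,0,0,0,0.012,0,0,0,0,0,0.006,0,0,0,0,0,0.006,0,0,0,0,0,0.006,0,0,0,0,0,0.004,0,0,0,0,0,0,0,0,0,0,0,0,0,0,0]'
python3 - <<'E'
from h import *
o,im,d=wgrab('w5'); print(o['tool_pos'],o['contact_force'],o['opening'])
cv2.imwrite('pics/w5b.png',cv2.resize(im[60:360,130:430,::-1],None,fx=2,fy=2,interpolation=cv2.INTER_CUBIC))
E
```

```text
t: 9.5
tool_pos: [0.4184, -0.2252, 0.0291]
tool_rot: [1.895, 2.505, 0.0]
contact_force: [0.0, -0.5, -0.6]
opening: 0.0162
[ 0.41837101 -0.2252091   0.02905191] [ 0.04907776 -0.46767072 -0.63536453] 0.0161990576041076
```

View pics/w5b.png

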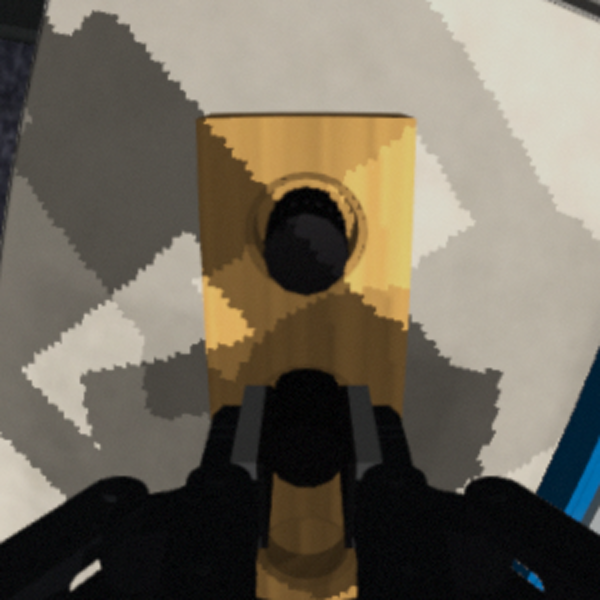

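No contact force with the cap foot about 11 mm below the block's top, so it is in the socket. Lower a little and release.

```bash
python3 -m handwheel '[0,0,0.0015,0,0,0,0,0,0,0,0,0]'
python3 -m handwheel '[0,0,0,0,0,0,0,0,0,0,0,0,0,0,0,0,0,0,0,0,0,0,0,0,0,0,0,0,0,0]' 0.5
python3 -m handwheel '[0,0,-0.01,0,0,0,0,0,-0.02,0,0,0,0,0,-0.03,0,0,0,0,0,-0.03,0,0,0,0,0,-0.03,0,0,0,0,0,0,0,0,0]'
python3 - <<'E'
from h import *
o,im,d=wgrab('w6'); print(o['tool_pos'],o['opening'])
cv2.imwrite('pics/w6b.png',cv2.resize(im[60:360,130:430,::-1],None,fx=2,fy=2,interpolation=cv2.INTER_CUBIC))
E
```

```text
t: 9.75
tool_pos: [0.4182, -0.2251, 0.0274]
tool_rot: [1.895, 2.505, 0.0]
contact_force: [-0.4, 0.1, -0.3]
opening: 0.0161
t: 10.25
tool_pos: [0.4182, -0.225, 0.0273]
tool_rot: [1.895, 2.505, -0.0]
contact_force: [0.3, -0.1, -0.3]
opening: 0.0431
t: 10.85
tool_pos: [0.4209, -0.2271, 0.1535]
tool_rot: [1.889, 2.497, -0.0]
contact_force: [1.0, 0.2, 0.6]
opening: 0.0429
[ 0.42091313 -0.22705585  0.1535476 ] 0.04289213435729638
```

View pics/w6b.png

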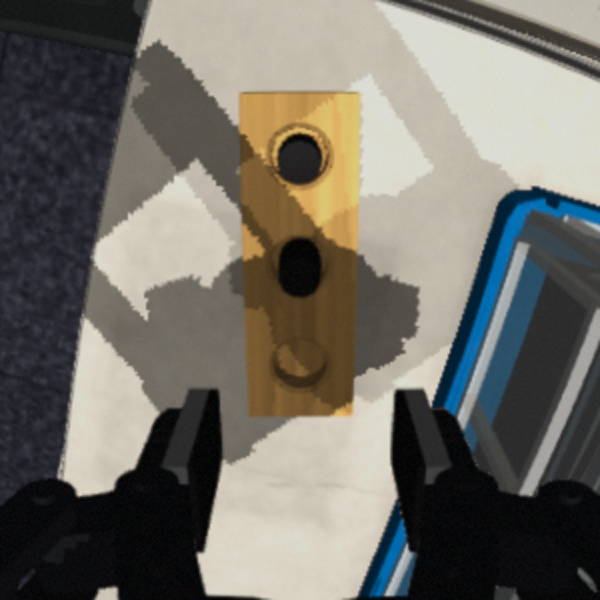

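```bash
python3 -m handwheel '[0,0,-0.04,0,0,0,0,0,-0.04,0,0,0,0,0,-0.04,0,0,0,0,0,-0.04,0,0,0,0,0,-0.04,0,0,0,0.0387,0.0159,0,0,0,0,0.0387,0.0159,0,0,0,0,0.0387,0.0159,0,0,0,0,0.0387,0.0159,0,0,0,0,0.0387,0.0159,0,0,0,0,0.0387,0.0159,0,0,0,0,0.0387,0.0159,0,0,0,0,0.0387,0.0159,0,0,0,0,0.0387,0.0159,0,0,0,0,0.0387,0.0159,0,0,0,0,0.0387,0.0159,0,0,0,0,0.0387,0.0159,0,0,0,0,0.0387,0.0159,0,0,0,0,0.0387,0.0159,0,0,0,0]' 0.1 60
python3 -m handwheel '[0,0,0,0,0,8,0,0,0,0,0,8,0,0,0,0,0,8,0,0,0,0,0,8,0,0,0,0,0,8,0,0,0,0,0,8,0,0,0,0,0,8,0,0,0,0,0,8,0,0,0,0,0,8,0,0,0,0,0,8,0,0,0,0,0,8,0,0,0,0,0,8,0,0,0,0,0,0,0,0,0,0,0,0]'
python3 - <<'E'
from h import *
d=np.load('pics/w6.npy'); print('cap,parked depth',d[198:203,280],d[136:142,280])
o,im,d=wgrab('w7'); print(o['tool_pos'],o['tool_rot'],o['q'],R.from_rotvec(o['tool_rot']).as_matrix().round(3),o['opening'])
cv2.imwrite('pics/w7b.png',cv2.resize(im[:,:,::-1],(800,600),interpolation=cv2.INTER_CUBIC))
E
```

```text
t: 12.8
tool_pos: [0.4845, 0.3585, 0.3457]
tool_rot: [-1.894, -2.505, 0.004]
contact_force: [0.8, 0.8, 0.1]
opening: 0.0764
t: 14.2
tool_pos: [0.4848, 0.3567, 0.3462]
tool_rot: [3.129, 0.272, -0.003]
contact_force: [-0.1, -1.0, 0.6]
opening: 0.0766
cap,parked depth [0.26414382 0.26289037 0.26439628 0.26440692 0.26488632] [0.24859469 0.24699782 0.24817985 0.24729729 0.2486894  0.24877927]
[0.48476525 0.35673239 0.34623589] [ 3.12902101e+00  2.72288729e-01 -2.60484980e-03] [ 5.10810490e-01 -4.31228257e-02  1.52030357e+00  2.88609478e-06
  1.66623045e+00  1.90800357e+00] [[ 0.985  0.173 -0.002]
 [ 0.173 -0.985 -0.001]
 [-0.002  0.001 -1.   ]] 0.07664111494484106
```

View pics/w7b.png

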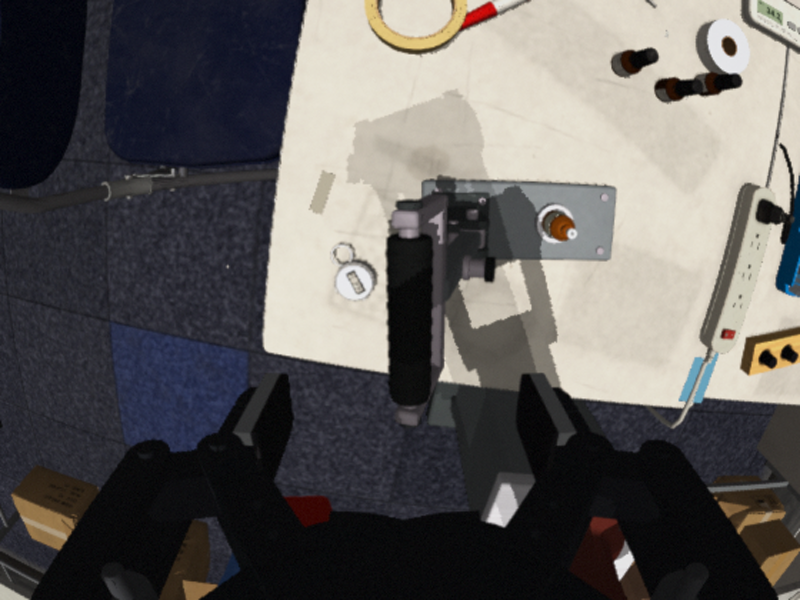

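The grip sleeve lies at (409, 235–405), square to the closing direction and between the fingers. Both caps are visible in the block at right.

Run:
```python
from h import *
o=ctrl.get_obs()
for v in (235,318,405):
    p=watz(o,409/1.4286-.3,v/1.4286-.3,.294); print(p.round(4),steps(o,[p[0],p[1],.2733]))
# cap heights from w6
o6=dict(tool_pos=np.array([.4209,-.2271,.1535]),tool_rot=np.array([1.889,2.497,0]))
d=np.load('pics/w6.npy')
for u,v in ((280,200),(280,139),(265,230),(295,130)):
    a,r=wray(o6,u,v); M=optics.get_calibration('wrist')['mount']; ax=R.from_rotvec(o6['tool_rot']).as_matrix()@M[:3,2]
    print(u,v,(a+r*d[v,u]/(r@ax)).round(4))
```

```text
[0.5265 0.3617 0.294 ] [0.042  0.0022 0.0731]
[0.4892 0.3551 0.294 ] [0.0041 0.0024 0.0732]
[0.4439 0.3469 0.294 ] [-0.0419  0.0026  0.0732]
280 200 [ 0.4197 -0.2273  0.0436]
280 139 [ 0.4062 -0.1793  0.0447]
265 230 [ 0.4159 -0.2643  0.0248]
295 130 [ 0.4168 -0.1711  0.0238]
```

Cap top reads z ≈ 0.0436, so it is seated. Now take the grip.

```bash
python3 -m handwheel '[0.004,0.0024,0.015,0,0,0,0,0,0.015,0,0,0,0,0,0.015,0,0,0,0,0,0.014,0,0,0,0,0,0.014,0,0,0,0,0,0,0,0,0]'
python3 -m handwheel '[0,0,0,0,0,0,0,0,0,0,0,0,0,0,0,0,0,0,0,0,0,0,0,0,0,0,0,0,0,0,0,0,0,0,0,0,0,0,0,0,0,0,0,0,0,0,0,0,0,0,0,0,0,0]' 1 60
python3 - <<'E'
from h import *
a=np.radians(np.r_[np.linspace(106,1,22),-1])
print(np.c_[200*np.diff(np.cos(a)),-200*np.diff(np.sin(a))].round(1).tolist())
o=ctrl.get_obs(); print(steps(o,np.array([.5159,.2015,.0])-.1*np.array([-.173,.985,0])+[0,0,.081]))
E
```

```text
t: 14.85
tool_pos: [0.4881, 0.3545, 0.2706]
tool_rot: [3.128, 0.268, -0.008]
contact_force: [0.3, 0.5, 0.1]
opening: 0.0771
t: 15.75
tool_pos: [0.4897, 0.3554, 0.2754]
tool_rot: [-3.129, -0.268, -0.002]
contact_force: [-0.2, -0.2, 5.5]
opening: 0.0181
[[17.0, -4.1], [17.3, -2.6], [17.4, -1.1], [17.4, 0.5], [17.3, 2.0], [17.1, 3.5], [16.7, 5.0], [16.2, 6.4], [15.6, 7.8], [14.9, 9.1], [14.0, 10.4], [13.1, 11.6], [12.0, 12.7], [10.9, 13.7], [9.6, 14.5], [8.3, 15.3], [7.0, 16.0], [5.5, 16.5], [4.1, 17.0], [2.6, 17.3], [1.1, 17.4], [0.0, 7.0]]
[-0.0004  0.2563  0.1943]
```

```bash
python3 -m handwheel '[0,0.017,-0.0041,0,0,0,0,0.0173,-0.0026,0,0,0,0,0.0174,-0.0011,0,0,0,0,0.0174,0.0005,0,0,0,0,0.0173,0.002,0,0,0,0,0.0171,0.0035,0,0,0,0,0.0167,0.005,0,0,0,0,0.0162,0.0064,0,0,0,0,0.0156,0.0078,0,0,0,0,0.0149,0.0091,0,0,0,0,0.014,0.0104,0,0,0,0,0.0131,0.0116,0,0,0,0,0,0,0,0,0,0,0,0,0,0,0]'
python3 - <<'E'
from h import *
o=ctrl.get_obs(); a=np.radians(46)
ex=np.array([-.173,.985,0]); P=np.array([.5159,.2015,0])+ex*(.1-.2*np.cos(a))+[0,0,.1+.2*np.sin(a)-.019]
print(P,steps(o,P),o['wrist_torque'])
E
```

```text
t: 17.15
tool_pos: [0.5246, 0.1631, 0.2262]
tool_rot: [-3.129, -0.265, -0.01]
contact_force: [9.6, 4.1, 2.7]
opening: 0.0183
[0.52263518 0.1631523  0.22486796] [-0.0019 -0.0004  0.0014] [ 0.70388419 -1.39390859  0.11118201]
```

```bash
python3 -m handwheel '[0.0005,0.012,0.0127,0,0,0,0.0005,0.0109,0.0137,0,0,0,0.0005,0.0096,0.0145,0,0,0,0.0005,0.0083,0.0153,0,0,0,0.0005,0.007,0.016,0,0,0,0,0.0055,0.0165,0,0,0,0,0.0041,0.017,0,0,0,0,0.0026,0.0173,0,0,0,0,0,0,0,0,0,0,0,0,0,0,0]'
python3 - <<'E'
from h import *
o=ctrl.get_obs(); a=np.radians(6)
ex=np.array([-.173,.985,0]); P=np.array([.5159,.2015,0])+ex*(.1-.2*np.cos(a))+[0,0,.1+.2*np.sin(a)-.019]
print(P,steps(o,P),o['wrist_torque'])
E
```

```text
t: 18.15
tool_pos: [0.5352, 0.1048, 0.102]
tool_rot: [3.13, 0.267, 0.0]
contact_force: [2.9, 2.0, 5.5]
opening: 0.0182
[0.53301046 0.10407919 0.10190569] [-0.0023  0.0004  0.0001] [ 0.41123947 -0.45661473  0.08309947]
```

```bash
python3 -m handwheel '[0,0.001,0.008,0,0,0,0,0,0.007,0,0,0,0,0,0.003,0,0,0,0,0,0,0,0,0,0,0,0,0,0,0]'; python3 -m handwheel '[0,0,0.002,0,0,0,0,0,0.001,0,0,0,0,0,0,0,0,0,0,0,0,0,0,0]'
python3 - <<'E'
from h import *
o,im,d=wgrab('w8'); print(o['tool_pos'],o['contact_force'],o['wrist_torque'])
cv2.imwrite('pics/w8b.png',cv2.resize(im[:,:,::-1],(800,600),interpolation=cv2.INTER_CUBIC))
E
```

```text
t: 18.65
tool_pos: [0.5354, 0.104, 0.0857]
tool_rot: [3.13, 0.268, 0.0]
contact_force: [-1.2, 2.0, 11.0]
opening: 0.0183
t: 19.05
tool_pos: [0.5355, 0.104, 0.0834]
tool_rot: [3.13, 0.268, -0.0]
contact_force: [-3.2, 1.9, 14.8]
opening: 0.0182
[0.53549882 0.10396204 0.0833942 ] [-3.18863471  1.90550857 14.80572458] [0.28626902 0.48601443 0.0461283 ]
```

View pics/w8b.png

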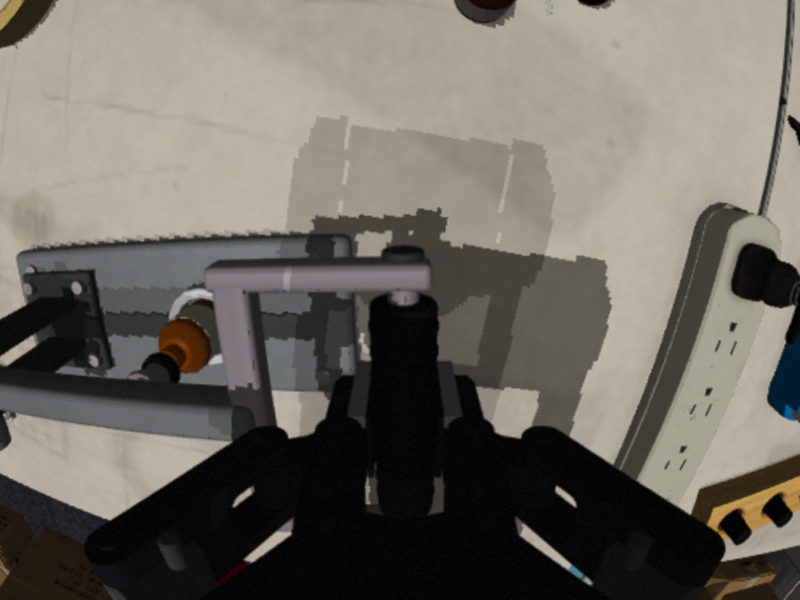

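The lever lies down over the bottle (185,345) with its foot on the plug, and the grip is held. Both caps are still in the block at lower right. I'll push on until the force rises steeply.

```bash
for i in 1 2; do python3 -m handwheel '[0.0003,0,0.001,0,0,0,0,0,0,0,0,0,0,0,0,0,0,0]'; done
```

```text
t: 19.4
tool_pos: [0.5356, 0.104, 0.083]
tool_rot: [3.13, 0.268, -0.002]
contact_force: [-6.1, 2.1, 18.4]
opening: 0.0183
t: 19.7
tool_pos: [0.5356, 0.104, 0.0826]
tool_rot: [3.129, 0.268, -0.003]
contact_force: [-9.0, 0.8, 23.4]
opening: 0.0182
```

```bash
python3 -m handwheel '[-0.001,0,0,0,0,0,0,0,0,0,0,0,0,0,0,0,0,0,0,0,0,0,0,0,0,0,0,0,0,0]'
python3 - <<'E'
from h import *
im,d=grab('top','top9')
for P in ([.419,-.227,.044],[.4063,-.180,.044]):
    u,v=proj('top',P).round().astype(int); o,r=ray('top',u,v); print((o+r*d[v,u]).round(4),im[v,u])
o=ctrl.get_obs(); print(o['tool_pos'],o['contact_force'],o['wrist_torque'])
E
```

```text
t: 20.2
tool_pos: [0.5356, 0.104, 0.0828]
tool_rot: [3.13, 0.268, 0.001]
contact_force: [-5.2, 1.5, 20.8]
opening: 0.0179
[ 0.42   -0.227   0.0424] [55 54 51]
[ 0.4064 -0.1791  0.0417] [56 55 53]
[0.53558449 0.10396941 0.08281333] [-5.77234803  1.9854397  21.17312914] [0.26383489 0.8856143  0.09667398]
```

Steady: 21 N at the grip against about 13 N needed, the position is at the stop, and both caps stand at seated height. Handing in.

```bash
python3 -c "
from station import ctrl
print(ctrl.finish_job()); o=ctrl.get_obs(); print(o['t'],o['tool_pos'],o['contact_force'])"
```

```text
the job is handed in; nothing more can be done
None
the job is handed in; nothing more can be done
```

The job is handed in at about 20 s on the robot clock. The cap is in the middle socket of the block, and the arm is still gripping the lever and holding it down.

**Cap:** I lifted it straight off and let it go in the middle socket. Its top reads z ≈ 0.042–0.044 m, against 0.044 m for fully seated, and the already parked cap reads the same height. It lies within about 2 mm of the socket's measured centre.

**Lever and plug:** I swung the lever down by its grip. Over the last steps the force climbed steeply, from 15 to 23 N for only 0.8 mm of travel, so the plug is against its stop. The measured grip height gives a lever angle of about 1.85 rad, and the steady push at hand-in was 21 N.

**What I could not confirm:**
- The plug travel and the force under the lever's foot are inferred from force and position, not seen directly.
- About 5 N of sideways force remained at the grip.
- The bottle appeared in place in its nest in the last wrist picture, partly hidden by the lever.
- I did not measure the finished bottles again at the end, but no move went near them.

I viewed 12 pictures, two over the budget.

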